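# Change over the cups on the pour stand

### The arm

A 6-joint arm with a two-finger parallel gripper is mounted at the origin on the work surface. World frame = base frame: x ahead of the robot, y to its left, z up, the work surface at z = 0. Lengths are in mm, angles in rad, forces in N, time in s.
With the tool pointing down it reaches from about 350 to 925 mm from the base axis. Payload 6.4 kg.
Tool frame: the origin (TCP) lies where the fingers leave the gripper's body, on its centre line; the fingertips stand 73 mm ahead of it and the grasp point (between the pads) lies 54 mm ahead of it; z points along the fingers, y is the line along which they close (so a half turn about z gives the same grasp; the last joint's range is limited). The gripper opens to 85 mm and grips with 20 to 120 N. Pads are 22 mm wide; open, the fingers measure 114 mm over their backs; the gripper's body (76 mm by 85 mm) begins 54 mm behind the grasp point. The pads swing forward as they close: fully open they stand 13 mm farther back than shut.
Start: joints at [-1.44, 0.245, 1.558, -0, 1.339, -0.174], TCP at [195.071, -620.05, 303.89] pointing down, gripper open.
Joint ranges: [-3.13, 3.13], [-1.02, 2.26], [0.13, 2.54], [-0.95, 4.09], [0.21, 2.88], [-2.74, 2.74]. Speed limits (rad/s): [2.57, 2.57, 3.14, 3.14, 3.14, 3.14].

### API

Orientations are given as [roll, pitch, yaw] about the fixed x, y, z axes, in that order (R = Rz(yaw) Ry(pitch) Rx(roll)).
In Python, from workcell import get_state, get_image, get_calibration, hand_in gives the robot as it stands.
- The arm moves only by the tool send_rows, never from a script. Its argument "motion" is a list of rows, each an object of numbers: "x", "y", "z": the shift along the tool's x, y, z in mm; "ax", "ay", "az": the turn, a rotation vector about the tool's x, y, z in degrees. A call has 1 to 12 rows; each row is the pose to reach, as a shift and turn from the pose commanded when the call began, along the tool's axes at that moment; what a row does not reach only later rows make up. A row lasts 1/10 s, in which the tool goes at most 50 mm and 8.59 degrees, less where a joint would pass 70% of its speed; a pose out of reach is approached as far as the arm can. A call with a gripper value outside its range is refused whole. "grip" is the closure in counts, from 0 (fully open) to 255 (shut), set as the call begins (left out, the last holds). The fingers move at their own pace and stop on an object; "grip_force" is the grip in N (left out, the last holds). Time passes only in rows, so rows that repeat a pose let the fingers close. It gives the time, the measured TCP pose, the force, the opening and the grip force at its end, in the units of the state.
- get_state(): the state, without advancing time (a new reading comes with each control period).
- get_image(name): name is "scene" or "top" or "wrist"; returns the picture (384x512x3 uint8, red, green, blue); there is no depth.
- get_calibration(name): a dict with "fov_y" (degrees; the focal length in pixels is half the picture's height over the tangent of half this angle, whatever the lens; pixels are square), "cx", "cy" (the principal point, pixels), "distortion" ([k1, k2, p1, p2, k3] as OpenCV has them; the pictures are not rectified), "cam_to_world" (4x4, takes a point from camera to world coordinates). Camera axes: x right, y down, z forward; pixel columns grow to the right and rows downward; lengths in mm; the calibration is good to about 2 mm. A picture is of the moment at which its call begins: read the wrist's pose just before it. get_calibration takes no time and is no camera call; for the wrist camera it gives the pose at the moment of the call.
- hand_in(): hands the job in; it is judged then, once.
The state is a dict: "time_s": time; "joint_pos": joint angles; "joint_velocities": joint speeds; "effort": joint torques, N m; "tcp_pos": TCP position; "ee_rot": TCP orientation; "ft_force": force on the tool from outside, world axes, zero at the start; "wrist_torque": the same for the moment, N m; "gripper_width": finger opening in mm; "grip_force": force on a finger pad.
Only numpy, scipy, OpenCV 4.12 (cv2) and the standard library are available. Lean on these libraries where they do the work, as an engineer would, in place of code of your own. Each camera call takes 0.05 s, during which the arm holds its last target. There are 200 camera calls.

### The job

Change over the pour stand: hook a fingertip behind the lip of the tray whose cup has risen into a foam dome and draw that tray all the way out to its stop, and push the tray that stands out with an empty cup fully home (either order). Move the trays steadily, without pinching a lip or touching the cups, so that the cups stay standing on their trays, and leave the third tray and everything else on the bench as it is.

Things in the scene. Friction and masses are not known exactly. Their poses are not given: they have to be found in the camera images.
- stand: Pour stand, fixed to the table. Origin on the table under the middle lane, z up; its -x is the way trays come out (towards the robot), yawed up to 0.18 rad. Base plate 300 mm (stand x -140 to +160 mm) by 460 mm by 10 mm; three tray lanes at stand y = -130, 0 and +130 mm, which tray is in which lane varies. Stays put.
- stand_front (a point): Middle of the front edge of the stand's base plate, on top (stand x -140 mm, 10 mm up). Behind it a beam crosses the stand at stand x = 50 mm, 315 to 355 mm up, on posts at stand y = +-215 mm; from it a mix head hangs over any of the lanes: front face at stand x = -34 mm, nozzle end 165 mm above the table at stand x = -12 mm, top 385 mm.
- tray_done (a joint): The tray that carries the cup with the foam dome; starts 0 to 20 mm out. Folded steel tray, 104 mm wide, on a straight slide: value = metres drawn out towards -x of the stand, 0 fully home, 0.140 fully out, hard stops at both. About 2 N friction, stays where left. Floor top 25 mm above the table, side and rear walls 15 mm higher.
- tray_done_lip (a point): Middle of the top edge of that tray's front lip, on its INNER face (the face that looks to +x of the stand, to be hooked). The lip is upright, 6 mm thick (it runs from this point 6 mm towards -x of the stand), 104 mm wide along stand y, 36 mm high above the tray's floor; its top is 61 mm above the table. Behind it 75 mm are free before the foam dome.
- tray_done_spot (a point): Point on the floor of that tray 127 mm behind the lip's inner face: its cup stands within 30 mm of it.
- lip_done: Inner sheet of that lip, 3 mm thick, up to 61 mm above the table; origin at tray_done_lip.
- face_done: Outer hem of that lip, 3 mm thick, up to 53 mm above the table, fixed to the inner sheet; origin also at tray_done_lip.
- tray_next (a joint): The tray that stands out with an empty cup; starts 115 to 138 mm out. Folded steel tray, 104 mm wide, on a straight slide: value = metres drawn out towards -x of the stand, 0 fully home, 0.140 fully out, hard stops at both. About 2 N friction, stays where left. Floor top 25 mm above the table, side and rear walls 15 mm higher.
- tray_next_lip (a point): Middle of the top edge of that tray's front lip, on its INNER face, as for tray_done; the outer face, to be pushed, is 6 mm nearer to the robot (-x of the stand), flat, 22 to 53 mm above the table.
- tray_next_spot (a point): Point on the floor of that tray 127 mm behind the lip's inner face: its cup stands within 30 mm of it.
- lip_next: Inner sheet of that lip, as for tray_done; origin at tray_next_lip.
- face_next: Outer hem of that lip, as for tray_done; origin at tray_next_lip.
- tray_wait_lip (a point): Middle of the top edge (inner face) of the front lip of the third tray, which is home (0 to 10 mm out) with an empty cup and must stay so.
- cup_done: White paper cup, 52 mm across the foot, 74 mm across the mouth, 85 mm high, with a dome of set foam 84 mm across swelling over its rim; 118 mm high in all. Loose, 60 g. Origin at the middle of its underside, z up.
- cup_next: The empty open paper cup on the tray that stands out: 52 mm foot, 78 mm rim, 85 mm high, loose, 20 g. Origin at the middle of its underside.
- cup_wait: The same empty paper cup on the third tray.
- sample: Another cup with a foam dome, finished earlier, standing on the table to the left (+y) of the stand; 84 mm across, 118 mm high, loose. Not to be touched.
- cup_stack: Stack of clear plastic cups, mouths down, 90 mm across, 100 mm high, on the table to the right (-y) of the stand; loose.
- calculator: Black calculator, 140 x 75 x 16 mm, lying on the table between robot and stand, to the right.
- chuck_key: Steel T-handled chuck key, 120 mm across the T, 80 mm shank, 28 mm high, lying on the table between robot and stand, to the left.
- marker_a: Marker pen with a white barrel, 125 x 13 mm, lying on the table between robot and stand.
- marker_b: Marker pen with a black barrel, 125 x 13 mm, lying on the table between robot and stand.
Not all that is in view belongs to the job. Leave any blue look-alike of the cup_next alone.

How it is judged:
By the outcome, as a careful person would: the job done as asked, in the order asked, and still so for the second after the job is handed in, with the robot touching nothing.
It also fails if it takes over 46 s, if anything falls off the work surface, if the arm or the gripper's body presses on something with over 40 N, if the wrist force passes 120 N, or if a joint passes its speed limit or range.

## Working session

There is one attempt and no reset: what is moved stays moved. The work goes in short steps, Python scripts to look and compute and a tool call to move; the robot and the scene stay as the last step left them, time stands still between calls to the robot, and variables do not carry over. Pictures are saved under pics/ and viewed, at most 10 in all, crops included, and the job is handed in when it is done.

Besides the shell and the picture viewer there is one more tool, called after "Emit:" as a command line: name --argument value ..., lists and objects as JSON in quotes. send_rows: Moves the arm, as the interface text tells. Its arguments: {"type":"object","properties":{"motion":{"type":"array","items":{"type":"object","properties":{"x":{"type":"number"},"y":{"type":"number"},"z":{"type":"number"},"ax":{"type":"number"},"ay":{"type":"number"},"az":{"type":"number"}}}},"grip":{"type":"number"},"grip_force":{"type":"number"}},"required":["motion"]}

```bash
mkdir -p pics; ls
python3 - <<'E'
from workcell import *
import cv2,json
for n in("scene","top"):
    im=get_image(n); cv2.imwrite(f"pics/{n}.png",im[:,:,::-1]); print(n,get_calibration(n))
print(get_state())
E
```

```text
pics
scene {'fov_y': 55.770450511237264, 'cx': 255.56917079193886, 'cy': 188.42050204497693, 'distortion': array([-0.05577159,  0.        ,  0.        ,  0.        ,  0.        ]), 'cam_to_world': array([[ 9.64946009e-01, -2.37268845e-01,  1.12172610e-01,
         4.20914702e+02],
       [-2.62305828e-01, -8.57804125e-01,  4.42004227e-01,
        -3.16734843e+02],
       [-8.65170494e-03, -4.55933744e-01, -8.89971668e-01,
         1.01057362e+03],
       [ 0.00000000e+00,  0.00000000e+00,  0.00000000e+00,
         1.00000000e+00]])}
top {'fov_y': 57.61418718833145, 'cx': 249.26581254793638, 'cy': 192.28018630419206, 'distortion': array([-0.05747382,  0.        ,  0.        ,  0.        ,  0.        ]), 'cam_to_world': array([[-1.46502110e-02, -9.93441836e-01,  1.13396163e-01,
         4.30755879e+02],
       [-9.99814519e-01,  1.31365799e-02, -1.40839473e-02,
         1.62283362e+02],
       [ 1.25019447e-02, -1.13581463e-01, -9.93450025e-01,
         1.08367185e+03],
       [ 0.00000000e+00,  0.00000000e+00,  0.00000000e+00,
         1.00000000e+00]])}
{'time_s': 0.1, 'joint_pos': array([-1.44006528e+00,  2.45723155e-01,  1.55888566e+00, -1.02518785e-05,
        1.33870512e+00, -1.74089811e-01]), 'joint_velocities': array([ 0.00050281, -0.00262642, -0.00267343, -0.00015606,  0.00024692,
        0.00014332]), 'effort': array([-5.85596331e-05, -4.30668747e+01, -3.27130795e+01, -2.41141679e-04,
        2.79723710e-03,  9.31865998e-06]), 'tcp_pos': array([ 195.04005493, -619.65472781,  302.90736442]), 'ee_rot': array([-3.13989567e+00, -2.88322485e-04,  3.04822981e-01]), 'ft_force': array([ 0.88084413, -0.20073936,  0.36451249]), 'wrist_torque': array([ 0.0009127 ,  0.01932993, -0.05017063]), 'grip_force': 0.0, 'gripper_width': 85.24340866500759}
```

View pics/scene.png

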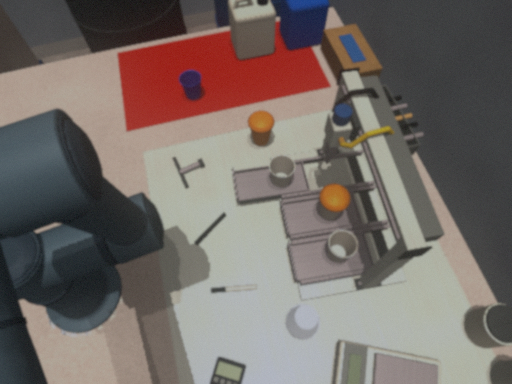

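View pics/top.png

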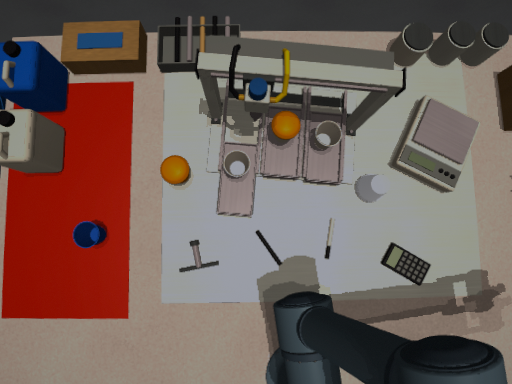

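The dome candidates are the cup on the middle tray (top 285,125) and the sample on the table (175,170). I choose the middle tray, since that cup stands on a tray. The empty cups are the one on the drawn-out left tray (236,163), the one on the home right tray (325,135), and the blue look-alike (89,234). I choose the left tray. Next is a close crop to check this.

Run:
```python
import cv2
im=cv2.imread("pics/top.png")
c=cv2.resize(im[100:225,200:360],None,fx=4.7,fy=4.7,interpolation=cv2.INTER_CUBIC)
c=cv2.convertScaleAbs(c,alpha=1.5)
cv2.imwrite("pics/crop.png",c)
```

```text
(no output)
```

View pics/crop.png

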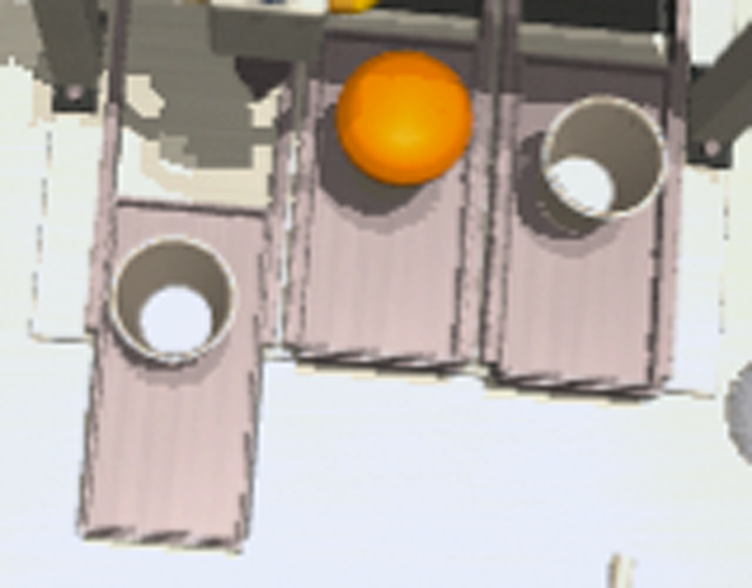

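The crop confirms it. The middle tray carries the dome, with its lip edge about (297,352)-(465,365) in the crop. The left tray stands out with the white empty cup, with its lip about (83,533)-(243,545). The right tray is home.

```bash
cat > h.py <<'E'
from workcell import *
import cv2,numpy as np
from scipy.spatial.transform import Rotation as R
def ray(cal,px,z):
    f=192/np.tan(np.radians(cal['fov_y']/2)); K=np.array([[f,0,cal['cx']],[0,f,cal['cy']],[0,0,1]])
    p=cv2.undistortPoints(np.array(px,float).reshape(-1,1,2),K,cal['distortion']).reshape(-1,2)
    T=cal['cam_to_world']; d=np.c_[p,np.ones(len(p))]@T[:3,:3].T; o=T[:3,3]
    return o+d*((z-o[2])/d[:,2])[:,None]
def move(goal,rpy):  # shift + rotvec in tool frame from present pose
    s=get_state(); Rt=R.from_euler('xyz',s['ee_rot'])
    return np.round(Rt.inv().apply(np.array(goal)-s['tcp_pos']),1), np.round(np.degrees((Rt.inv()*R.from_euler('xyz',rpy)).as_rotvec()),2)
E
python3 - <<'E'
from h import *
c=get_calibration('top')
q=lambda l:[(200+a/4.7,100+b/4.7) for a,b in l]
np.set_printoptions(precision=1,suppress=True)
L=ray(c,q([(297,351),(465,364),(84,531),(244,544),(492,376),(658,390)]),61);print(L)
for i in(0,2,4):
    d=L[i]-L[i+1];print(L[i:i+2].mean(0),np.hypot(*d[:2]),np.arctan2(-d[0],d[1]))
B=ray(c,q([(30,335),(715,395)]),10);d=B[0]-B[1];print(B,np.hypot(*d[:2]),np.arctan2(-d[0],d[1]))
print(ray(c,q([(405,118)]),105), ray(c,q([(172,300)]),85),ray(c,q([(603,157)]),85))
print(get_calibration('wrist'))
E
```

```text
[[ 599.5  105.7   61. ]
 [ 589.9   -0.5   61. ]
 [ 487.7  240.6   61. ]
 [ 478.3  141.    61. ]
 [ 582.   -17.4   61. ]
 [ 571.8 -122.9   61. ]]
[594.7  52.6  61. ] 106.60186381014599 -0.09020870665124348
[483.  190.8  61. ] 99.97698548758089 -0.0947667967597667
[576.9 -70.1  61. ] 106.03300334907202 -0.09659673269774871
[[ 620.9  279.7   10. ]
 [ 575.  -175.4   10. ]] 457.41735482915766 -0.100557218727281
[[736.9  38.6 105. ]] [[628.4 183.7  85. ]] [[716.9 -88.2  85. ]]
{'fov_y': 61.90998155034564, 'cx': 260.34413237543936, 'cy': 194.64414315614283, 'distortion': array([-0.,  0.,  0.,  0.,  0.]), 'cam_to_world': array([[   0.3,   -0.9,   -0.3,  264.6],
       [  -1. ,   -0.3,   -0.1, -598.3],
       [  -0. ,    0.3,   -1. ,  373.1],
       [   0. ,    0. ,    0. ,    1. ]])}
```

Run:
```python
from h import *
print(move([590,53,240],[np.pi,0,-.097]))
```

```text
(array([ 578.6, -523. ,   64. ]), array([-0.1 ,  0.  , 23.02]))
```

Emit:
send_rows --motion '[{"x": 40, "y": -36, "z": 5, "az": 2}, {"x": 80, "y": -72, "z": 9, "az": 4}, {"x": 120, "y": -108, "z": 13, "az": 6}, {"x": 160, "y": -144, "z": 18, "az": 8}, {"x": 193, "y": -174, "z": 21, "az": 9.5}, {"x": 226, "y": -204, "z": 25, "az": 11}, {"x": 260, "y": -235, "z": 29, "az": 12.5}, {"x": 293, "y": -265, "z": 32, "az": 14}, {"x": 326, "y": -295, "z": 36, "az": 15}, {"x": 360, "y": -325, "z": 40, "az": 16}, {"x": 393, "y": -355, "z": 43, "az": 17}, {"x": 426, "y": -385, "z": 47, "az": 18}]' --grip 255 --grip_force 20

```text
invalid input
```

Emit:
send_rows --motion '[{"x": 25, "y": -23, "z": 3, "az": 1}, {"x": 55, "y": -50, "z": 6, "az": 2}, {"x": 85, "y": -77, "z": 9, "az": 3}, {"x": 115, "y": -104, "z": 12, "az": 4}, {"x": 138, "y": -125, "z": 15, "az": 5}, {"x": 138, "y": -125, "z": 15, "az": 5}, {"x": 138, "y": -125, "z": 15, "az": 5}, {"x": 138, "y": -125, "z": 15, "az": 5}]'

```text
invalid input
```

Emit:
send_rows --motion '[{"x": 20, "y": -18, "z": 2, "ax": 0, "ay": 0, "az": 1}, {"x": 50, "y": -45, "z": 5, "ax": 0, "ay": 0, "az": 2}]' --grip 255

```text
time_s: 0.3
tcp_pos: [228.6, -562.4, 298.3]
ee_rot: [-3.141, 0.0, 0.267]
ft_force: [1.0, 0.5, -0.2]
gripper_width: 59.0
grip_force: 0.0
```

Emit:
send_rows --motion '[{"x": 33, "y": -32, "z": 4, "ax": 0, "ay": 0, "az": 2}, {"x": 66, "y": -64, "z": 8, "ax": 0, "ay": 0, "az": 4}, {"x": 99, "y": -96, "z": 12, "ax": 0, "ay": 0, "az": 6}, {"x": 132, "y": -128, "z": 16, "ax": 0, "ay": 0, "az": 8}, {"x": 165, "y": -160, "z": 20, "ax": 0, "ay": 0, "az": 10}, {"x": 198, "y": -192, "z": 24, "ax": 0, "ay": 0, "az": 12}, {"x": 231, "y": -224, "z": 28, "ax": 0, "ay": 0, "az": 14}, {"x": 264, "y": -256, "z": 32, "ax": 0, "ay": 0, "az": 16}, {"x": 297, "y": -288, "z": 36, "ax": 0, "ay": 0, "az": 18}, {"x": 330, "y": -320, "z": 40, "ax": 0, "ay": 0, "az": 19}, {"x": 363, "y": -352, "z": 44, "ax": 0, "ay": 0, "az": 20}, {"x": 396, "y": -384, "z": 46, "ax": 0, "ay": 0, "az": 21}]'

```text
time_s: 1.5
tcp_pos: [508.8, -84.4, 252.2]
ee_rot: [-3.141, 0.001, -0.097]
ft_force: [0.3, -0.4, 0.0]
gripper_width: 0.0
grip_force: 0.0
```

Run:
```python
from h import *
print(get_state()['tcp_pos'],move([590,53,240],[np.pi,0,-.097]))
```

```text
[508.82542888 -84.42651836 252.24712296] (array([  67.5, -144.7,   12.2]), array([-0.01,  0.05, -0.01]))
```

Emit:
send_rows --motion '[{"x": 15, "y": -32, "z": 3, "ax": 0, "ay": 0, "az": 0}, {"x": 30, "y": -64, "z": 6, "ax": 0, "ay": 0, "az": 0}, {"x": 45, "y": -96, "z": 9, "ax": 0, "ay": 0, "az": 0}, {"x": 58, "y": -124, "z": 11, "ax": 0, "ay": 0, "az": 0}, {"x": 67, "y": -144, "z": 12, "ax": 0, "ay": 0, "az": 0}, {"x": 67, "y": -144, "z": 12, "ax": 0, "ay": 0, "az": 0}, {"x": 67, "y": -144, "z": 12, "ax": 0, "ay": 0, "az": 0}]'

```text
time_s: 2.2
tcp_pos: [588.8, 50.5, 240.4]
ee_rot: [3.141, 0.001, -0.096]
ft_force: [0.4, 0.1, 0.5]
gripper_width: -0.0
grip_force: 0.0
```

Run:
```python
from h import *
import pickle
c=get_calibration('wrist'); im=get_image('wrist'); pickle.dump(c,open('w1.pkl','wb'))
cv2.imwrite("pics/w1.png",cv2.resize(im[:,:,::-1],None,fx=1.5,fy=1.5)); print(get_state()['tcp_pos'],get_state()['ee_rot'],c)
```

```text
[588.69242222  50.02481604 240.49621382] [ 3.14131075e+00  9.22282034e-04 -9.68167053e-02] {'fov_y': 61.90998155034564, 'cx': 260.34413237543936, 'cy': 194.64414315614283, 'distortion': array([-0.04254593,  0.        ,  0.        ,  0.        ,  0.        ]), 'cam_to_world': array([[-9.49163871e-02, -9.53202023e-01, -2.87048398e-01,
         6.61458917e+02],
       [-9.95485229e-01,  9.08279292e-02,  2.75580547e-02,
         4.31822626e+01],
       [-1.96381945e-04,  2.88368151e-01, -9.57519593e-01,
         3.10466526e+02],
       [ 0.00000000e+00,  0.00000000e+00,  0.00000000e+00,
         1.00000000e+00]])}
```

View pics/w1.png

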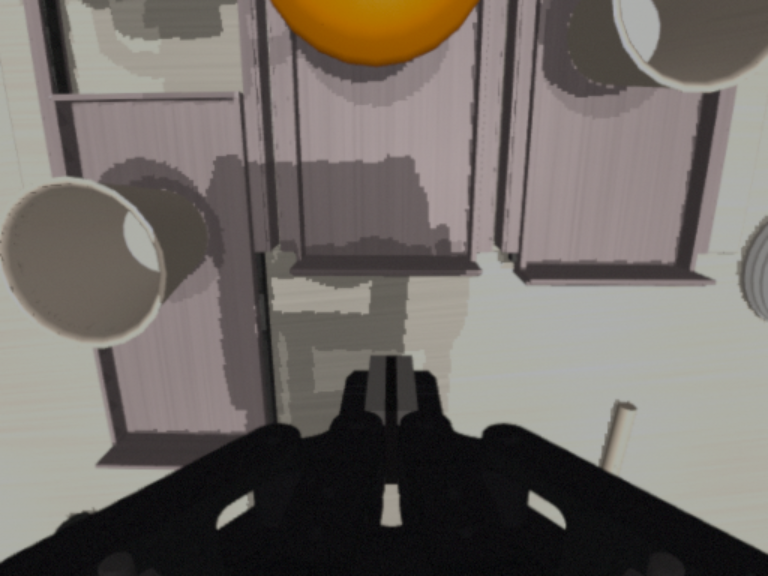

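The wrist view shows the middle lip's inner top edge at about (291,268)-(481,269), with the dome's near side at (375,66). The left tray's lip starts at (98,463), and the closed fingers are at (391,360).

Run:
```python
from h import *
import pickle
np.set_printoptions(precision=1,suppress=True)
c=pickle.load(open('w1.pkl','rb'))
P=lambda l,z:ray(c,np.array(l)/1.5,z)
L=P([(291,269),(481,270),(520,278),(713,280),(98,463)],61);print(L);print(L[:2].mean(0),L[2:4].mean(0))
print(P([(375,66)],97))
u=np.array([np.cos(.097),-np.sin(.097)]);print(L[:,:2]@u)
t=L[:2].mean(0)[:2]+u*24
print(t,move([*t,240],[np.pi,0,-.097]))
```

```text
[[ 604.5  102.2   61. ]
 [ 594.3    0.9   61. ]
 [ 587.9  -19.9   61. ]
 [ 576.7 -126.7   61. ]
 [ 493.1  242.4   61. ]]
[599.4  51.6  61. ] [582.3 -73.3  61. ]
[[694.4  46.5  97. ]]
[591.8 591.4 587.  586.3 467.3]
[623.3  49.2] (array([34.5, -2.6,  0.5]), array([0. , 0.1, 0. ]))
```

Emit:
send_rows --motion '[{"x": 15, "y": -1, "z": 0, "ax": 0, "ay": 0, "az": 0}, {"x": 30, "y": -2, "z": 10, "ax": 0, "ay": 0, "az": 0}, {"x": 38, "y": -2.5, "z": 30, "ax": 0, "ay": 0, "az": 0}, {"x": 38, "y": -2.5, "z": 55, "ax": 0, "ay": 0, "az": 0}, {"x": 38, "y": -2.5, "z": 80, "ax": 0, "ay": 0, "az": 0}, {"x": 38, "y": -2.5, "z": 100, "ax": 0, "ay": 0, "az": 0}, {"x": 38, "y": -2.5, "z": 115, "ax": 0, "ay": 0, "az": 0}, {"x": 38, "y": -2.5, "z": 125, "ax": 0, "ay": 0, "az": 0}, {"x": 38, "y": -2.5, "z": 132, "ax": 0, "ay": 0, "az": 0}, {"x": 38, "y": -2.5, "z": 132, "ax": 0, "ay": 0, "az": 0}, {"x": 38, "y": -2.5, "z": 132, "ax": 0, "ay": 0, "az": 0}]'

```text
time_s: 3.35
tcp_pos: [627.7, 49.2, 109.7]
ee_rot: [-3.142, -0.001, -0.097]
ft_force: [-0.0, -0.1, 0.5]
gripper_width: 0.0
grip_force: 0.0
```

Run:
```python
from h import *
im=get_image('wrist')
cv2.imwrite("pics/w2.png",cv2.resize(im[:,:,::-1],None,fx=1.5,fy=1.5)); print(get_state()['tcp_pos'])
```

```text
[627.82957524  49.20597092 109.91997677]
```

View pics/w2.png

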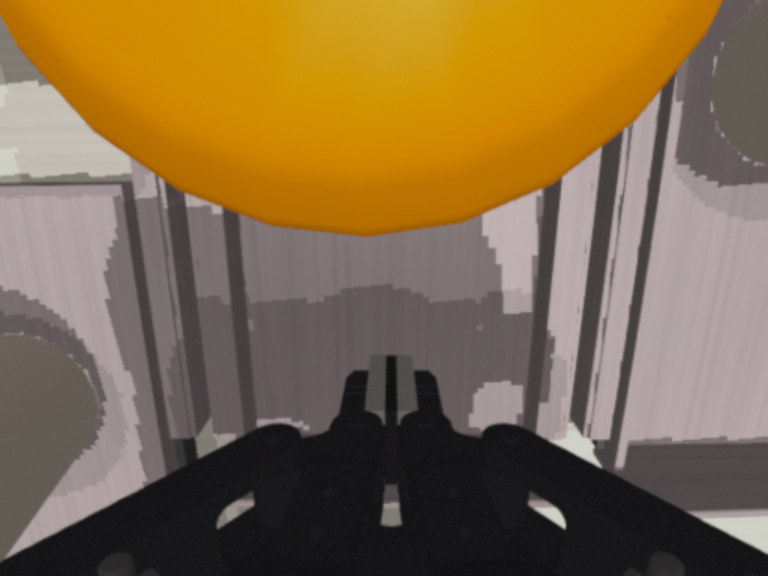

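The fingers are behind the lip at (391,390), and the dome edge at (370,235) is well clear. Starting the draw.

Emit:
send_rows --motion '[{"x": -4, "y": 0, "z": 0, "ax": 0, "ay": 0, "az": 0}, {"x": -8, "y": 0, "z": 0, "ax": 0, "ay": 0, "az": 0}, {"x": -11, "y": 0, "z": 0, "ax": 0, "ay": 0, "az": 0}, {"x": -13, "y": 0, "z": 0, "ax": 0, "ay": 0, "az": 0}, {"x": -15, "y": 0, "z": 0, "ax": 0, "ay": 0, "az": 0}, {"x": -17, "y": 0, "z": 0, "ax": 0, "ay": 0, "az": 0}, {"x": -19, "y": 0, "z": 0, "ax": 0, "ay": 0, "az": 0}, {"x": -21, "y": 0, "z": 0, "ax": 0, "ay": 0, "az": 0}, {"x": -23, "y": 0, "z": 0, "ax": 0, "ay": 0, "az": 0}, {"x": -25, "y": 0, "z": 0, "ax": 0, "ay": 0, "az": 0}, {"x": -28, "y": 0, "z": 0, "ax": 0, "ay": 0, "az": 0}, {"x": -31, "y": 0, "z": 0, "ax": 0, "ay": 0, "az": 0}]'

```text
time_s: 4.6
tcp_pos: [596.2, 52.3, 109.0]
ee_rot: [-3.142, -0.0, -0.097]
ft_force: [2.6, -0.3, -0.7]
gripper_width: -0.0
grip_force: 1.1
```

Emit:
send_rows --motion '[{"x": -3, "y": 0, "z": 0, "ax": 0, "ay": 0, "az": 0}, {"x": -7, "y": 0, "z": 0, "ax": 0, "ay": 0, "az": 0}, {"x": -11, "y": 0, "z": 0, "ax": 0, "ay": 0, "az": 0}, {"x": -16, "y": 0, "z": 0, "ax": 0, "ay": 0, "az": 0}, {"x": -21, "y": 0, "z": 0, "ax": 0, "ay": 0, "az": 0}, {"x": -26, "y": 0, "z": 0, "ax": 0, "ay": 0, "az": 0}, {"x": -31, "y": 0, "z": 0, "ax": 0, "ay": 0, "az": 0}, {"x": -36, "y": 0, "z": 0, "ax": 0, "ay": 0, "az": 0}, {"x": -41, "y": 0, "z": 0, "ax": 0, "ay": 0, "az": 0}, {"x": -46, "y": 0, "z": 0, "ax": 0, "ay": 0, "az": 0}, {"x": -50, "y": 0, "z": 0, "ax": 0, "ay": 0, "az": 0}, {"x": -54, "y": 0, "z": 0, "ax": 0, "ay": 0, "az": 0}]'

```text
time_s: 5.8
tcp_pos: [542.3, 57.5, 108.9]
ee_rot: [-3.142, -0.0, -0.097]
ft_force: [2.7, 1.3, 0.7]
gripper_width: 0.1
grip_force: 1.2
```

Emit:
send_rows --motion '[{"x": -4, "y": 0, "z": 0, "ax": 0, "ay": 0, "az": 0}, {"x": -8, "y": 0, "z": 0, "ax": 0, "ay": 0, "az": 0}, {"x": -12, "y": 0, "z": 0, "ax": 0, "ay": 0, "az": 0}, {"x": -16, "y": 0, "z": 0, "ax": 0, "ay": 0, "az": 0}, {"x": -20, "y": 0, "z": 0, "ax": 0, "ay": 0, "az": 0}, {"x": -24, "y": 0, "z": 0, "ax": 0, "ay": 0, "az": 0}, {"x": -28, "y": 0, "z": 0, "ax": 0, "ay": 0, "az": 0}, {"x": -32, "y": 0, "z": 0, "ax": 0, "ay": 0, "az": 0}, {"x": -36, "y": 0, "z": 0, "ax": 0, "ay": 0, "az": 0}, {"x": -39, "y": 0, "z": 0, "ax": 0, "ay": 0, "az": 0}, {"x": -42, "y": 0, "z": 0, "ax": 0, "ay": 0, "az": 0}, {"x": -44, "y": 0, "z": 0, "ax": 0, "ay": 0, "az": 0}]'

```text
time_s: 7.0
tcp_pos: [498.4, 61.7, 108.8]
ee_rot: [3.141, 0.0, -0.097]
ft_force: [2.0, 0.7, 0.0]
gripper_width: -0.2
grip_force: 1.1
```

Emit:
send_rows --motion '[{"x": -2, "y": 0, "z": 0, "ax": 0, "ay": 0, "az": 0}, {"x": -4, "y": 0, "z": 0, "ax": 0, "ay": 0, "az": 0}, {"x": -6, "y": 0, "z": 0, "ax": 0, "ay": 0, "az": 0}, {"x": -8, "y": 0, "z": 0, "ax": 0, "ay": 0, "az": 0}]'

```text
time_s: 7.4
tcp_pos: [490.6, 62.5, 108.8]
ee_rot: [3.142, 0.0, -0.097]
ft_force: [1.8, 0.9, 0.0]
gripper_width: 0.2
grip_force: 1.1
```

Emit:
send_rows --motion '[{"x": -2, "y": 0, "z": 0, "ax": 0, "ay": 0, "az": 0}, {"x": -4, "y": 0, "z": 0, "ax": 0, "ay": 0, "az": 0}, {"x": -6, "y": 0, "z": 0, "ax": 0, "ay": 0, "az": 0}, {"x": -8, "y": 0, "z": 0, "ax": 0, "ay": 0, "az": 0}]'

```text
time_s: 7.8
tcp_pos: [482.6, 63.3, 108.8]
ee_rot: [3.142, 0.0, -0.097]
ft_force: [1.8, 1.8, -0.3]
gripper_width: -0.2
grip_force: 1.1
```

Emit:
send_rows --motion '[{"x": -1.5, "y": 0, "z": 0, "ax": 0, "ay": 0, "az": 0}, {"x": -3, "y": 0, "z": 0, "ax": 0, "ay": 0, "az": 0}]'

```text
time_s: 8.0
tcp_pos: [479.7, 63.5, 108.8]
ee_rot: [-3.142, 0.0, -0.097]
ft_force: [3.3, 1.0, -0.6]
gripper_width: 0.3
grip_force: 1.1
```

Emit:
send_rows --motion '[{"x": -1.5, "y": 0, "z": 0, "ax": 0, "ay": 0, "az": 0}, {"x": -3, "y": 0, "z": 0, "ax": 0, "ay": 0, "az": 0}]'

```text
time_s: 8.2
tcp_pos: [476.7, 63.9, 108.9]
ee_rot: [-3.142, 0.0, -0.097]
ft_force: [2.8, 1.4, -2.1]
gripper_width: 0.7
grip_force: 1.1
```

Emit:
send_rows --motion '[{"x": -1.5, "y": 0, "z": 0, "ax": 0, "ay": 0, "az": 0}, {"x": -3, "y": 0, "z": 0, "ax": 0, "ay": 0, "az": 0}]'

```text
time_s: 8.4
tcp_pos: [473.7, 64.1, 108.8]
ee_rot: [-3.142, 0.0, -0.097]
ft_force: [2.4, -0.1, -0.5]
gripper_width: 0.3
grip_force: 1.1
```

Emit:
send_rows --motion '[{"x": -1, "y": 0, "z": 0, "ax": 0, "ay": 0, "az": 0}, {"x": -2, "y": 0, "z": 0, "ax": 0, "ay": 0, "az": 0}]'

```text
time_s: 8.6
tcp_pos: [473.2, 64.1, 109.3]
ee_rot: [3.142, -0.005, -0.097]
ft_force: [9.3, -0.0, -6.5]
gripper_width: -0.1
grip_force: 5.0
```

The tray is at its stop: the force rose and the motion ended. Backing off, lifting, and crossing to the left tray.

Emit:
send_rows --motion '[{"x": 3, "y": 0, "z": 0, "ax": 0, "ay": 0, "az": 0}, {"x": 8, "y": 0, "z": 0, "ax": 0, "ay": 0, "az": 0}, {"x": 10, "y": 0, "z": -15, "ax": 0, "ay": 0, "az": 0}, {"x": 10, "y": 0, "z": -40, "ax": 0, "ay": 0, "az": 0}, {"x": 10, "y": 0, "z": -70, "ax": 0, "ay": 0, "az": 0}, {"x": 5, "y": -5, "z": -100, "ax": 0, "ay": 0, "az": 0}, {"x": -5, "y": -25, "z": -115, "ax": 0, "ay": 0, "az": 0}, {"x": -15, "y": -55, "z": -120, "ax": 0, "ay": 0, "az": 0}, {"x": -25, "y": -85, "z": -120, "ax": 0, "ay": 0, "az": 0}, {"x": -35, "y": -110, "z": -120, "ax": 0, "ay": 0, "az": 0}, {"x": -35, "y": -127, "z": -120, "ax": 0, "ay": 0, "az": 0}, {"x": -35, "y": -127, "z": -120, "ax": 0, "ay": 0, "az": 0}]'

```text
time_s: 9.8
tcp_pos: [448.9, 195.4, 228.7]
ee_rot: [3.141, 0.001, -0.094]
ft_force: [-0.1, -0.5, -0.7]
gripper_width: -0.1
grip_force: 0.0
```

Run:
```python
from h import *
import pickle
c=get_calibration('wrist'); im=get_image('wrist'); pickle.dump(c,open('w3.pkl','wb'))
cv2.imwrite("pics/w3.png",cv2.resize(im[:,:,::-1],None,fx=1.5,fy=1.5)); print(get_state()['tcp_pos'])
```

```text
[449.01785454 194.49371928 228.64898221]
```

View pics/w3.png

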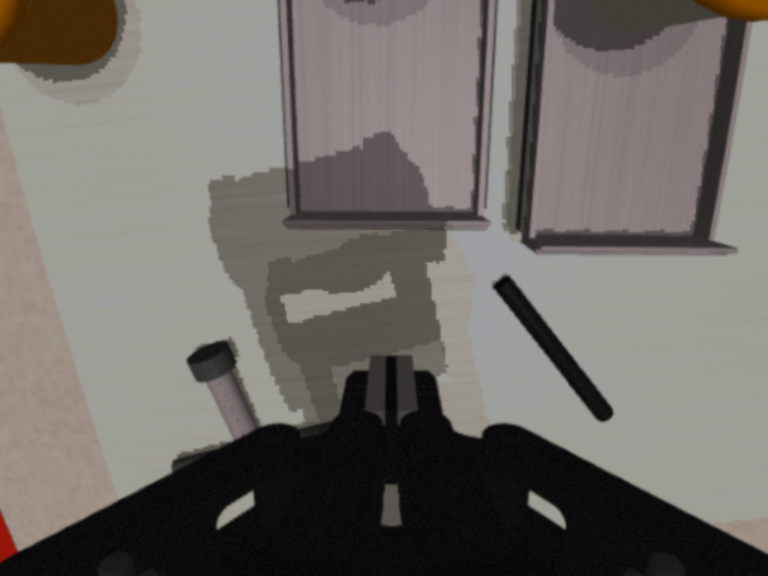

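The left tray's lip top edge is at (285,221)-(489,221), and the drawn-out tray's lip is at (523,245)-(736,248). The chuck key (212,360) and the black marker (550,350) are clear of the finger.

Run:
```python
from h import *
import pickle
np.set_printoptions(precision=1,suppress=True)
c=pickle.load(open('w3.pkl','rb'))
P=lambda l,z:ray(c,np.array(l)/1.5,z)
L=P([(285,221),(489,221),(523,245),(736,248)],61)
u=np.array([np.cos(.097),-np.sin(.097)]);v=np.array([np.sin(.097),np.cos(.097)]);print(L,L[:,:2]@u,L[:,:2]@v)
s=get_state()['tcp_pos'];print(s[:2]@u,s[:2]@v,s,P([(212,360),(305,430)],20)[:,:2]@np.c_[u,v])
print(move([*s[:2],108],[np.pi,0,-.097]))
```

```text
[[491.7 243.7  61. ]
 [482.3 142.8  61. ]
 [468.7 126.1  61. ]
 [457.3  15.5  61. ]] [465.8 466.2 454.3 453.6] [290.2 188.9 170.9  59.7]
428.0707860021864 237.06590372492644 [449.  194.5 228.6] [[371.1 351.3]
 [320.4 294.3]]
(array([  0.1,  -0.1, 120.6]), array([0.1, 0.1, 0.1]))
```

Emit:
send_rows --motion '[{"x": 0, "y": -2, "z": 25, "ax": 0, "ay": 0, "az": 0}, {"x": 0, "y": -2, "z": 60, "ax": 0, "ay": 0, "az": 0}, {"x": 0, "y": -2, "z": 90, "ax": 0, "ay": 0, "az": 0}, {"x": 0, "y": -2, "z": 110, "ax": 0, "ay": 0, "az": 0}, {"x": 0, "y": -2, "z": 119, "ax": 0, "ay": 0, "az": 0}, {"x": 4, "y": -2, "z": 120, "ax": 0, "ay": 0, "az": 0}, {"x": 9, "y": -2, "z": 120, "ax": 0, "ay": 0, "az": 0}, {"x": 14, "y": -2, "z": 120, "ax": 0, "ay": 0, "az": 0}, {"x": 17, "y": -2, "z": 120, "ax": 0, "ay": 0, "az": 0}, {"x": 19, "y": -2, "z": 120, "ax": 0, "ay": 0, "az": 0}]'

```text
time_s: 10.85
tcp_pos: [469.4, 194.3, 109.7]
ee_rot: [-3.141, -0.002, -0.097]
ft_force: [-0.5, 0.2, 0.1]
gripper_width: -0.2
grip_force: 0.0
```

Emit:
send_rows --motion '[{"x": 1.5, "y": 0, "z": 0, "ax": 0, "ay": 0, "az": 0}, {"x": 3, "y": 0, "z": 0, "ax": 0, "ay": 0, "az": 0}, {"x": 4.5, "y": 0, "z": 0, "ax": 0, "ay": 0, "az": 0}, {"x": 6, "y": 0, "z": 0, "ax": 0, "ay": 0, "az": 0}, {"x": 7.5, "y": 0, "z": 0, "ax": 0, "ay": 0, "az": 0}, {"x": 9, "y": 0, "z": 0, "ax": 0, "ay": 0, "az": 0}, {"x": 11, "y": 0, "z": 0, "ax": 0, "ay": 0, "az": 0}, {"x": 13, "y": 0, "z": 0, "ax": 0, "ay": 0, "az": 0}, {"x": 15, "y": 0, "z": 0, "ax": 0, "ay": 0, "az": 0}, {"x": 18, "y": 0, "z": 0, "ax": 0, "ay": 0, "az": 0}]'

```text
time_s: 11.85
tcp_pos: [486.3, 192.5, 108.7]
ee_rot: [3.141, 0.001, -0.097]
ft_force: [-1.4, 0.9, -0.3]
gripper_width: -0.2
grip_force: 1.1
```

Emit:
send_rows --motion '[{"x": 3, "y": 0, "z": 0, "ax": 0, "ay": 0, "az": 0}, {"x": 7, "y": 0, "z": 0, "ax": 0, "ay": 0, "az": 0}, {"x": 11, "y": 0, "z": 0, "ax": 0, "ay": 0, "az": 0}, {"x": 15, "y": 0, "z": 0, "ax": 0, "ay": 0, "az": 0}, {"x": 19, "y": 0, "z": 0, "ax": 0, "ay": 0, "az": 0}, {"x": 23, "y": 0, "z": 0, "ax": 0, "ay": 0, "az": 0}, {"x": 27, "y": 0, "z": 0, "ax": 0, "ay": 0, "az": 0}, {"x": 31, "y": 0, "z": 0, "ax": 0, "ay": 0, "az": 0}, {"x": 35, "y": 0, "z": 0, "ax": 0, "ay": 0, "az": 0}, {"x": 39, "y": 0, "z": 0, "ax": 0, "ay": 0, "az": 0}, {"x": 43, "y": 0, "z": 0, "ax": 0, "ay": 0, "az": 0}, {"x": 47, "y": 0, "z": 0, "ax": 0, "ay": 0, "az": 0}]'

```text
time_s: 13.05
tcp_pos: [533.4, 187.9, 108.8]
ee_rot: [3.141, 0.0, -0.097]
ft_force: [-2.4, -0.9, -0.6]
gripper_width: -0.1
grip_force: 1.2
```

Emit:
send_rows --motion '[{"x": 4, "y": 0, "z": 0, "ax": 0, "ay": 0, "az": 0}, {"x": 8, "y": 0, "z": 0, "ax": 0, "ay": 0, "az": 0}, {"x": 12, "y": 0, "z": 0, "ax": 0, "ay": 0, "az": 0}, {"x": 16, "y": 0, "z": 0, "ax": 0, "ay": 0, "az": 0}, {"x": 20, "y": 0, "z": 0, "ax": 0, "ay": 0, "az": 0}, {"x": 24, "y": 0, "z": 0, "ax": 0, "ay": 0, "az": 0}, {"x": 28, "y": 0, "z": 0, "ax": 0, "ay": 0, "az": 0}, {"x": 32, "y": 0, "z": 0, "ax": 0, "ay": 0, "az": 0}, {"x": 36, "y": 0, "z": 0, "ax": 0, "ay": 0, "az": 0}, {"x": 39, "y": 0, "z": 0, "ax": 0, "ay": 0, "az": 0}, {"x": 42, "y": 0, "z": 0, "ax": 0, "ay": 0, "az": 0}, {"x": 44, "y": 0, "z": 0, "ax": 0, "ay": 0, "az": 0}]'

```text
time_s: 14.25
tcp_pos: [577.3, 183.7, 109.0]
ee_rot: [-3.141, -0.0, -0.097]
ft_force: [-2.2, -1.0, 0.4]
gripper_width: -0.2
grip_force: 1.1
```

Emit:
send_rows --motion '[{"x": 2, "y": 0, "z": 0, "ax": 0, "ay": 0, "az": 0}, {"x": 4, "y": 0, "z": 0, "ax": 0, "ay": 0, "az": 0}, {"x": 6, "y": 0, "z": 0, "ax": 0, "ay": 0, "az": 0}, {"x": 8, "y": 0, "z": 0, "ax": 0, "ay": 0, "az": 0}, {"x": 10, "y": 0, "z": 0, "ax": 0, "ay": 0, "az": 0}, {"x": 12, "y": 0, "z": 0, "ax": 0, "ay": 0, "az": 0}]'

```text
time_s: 14.85
tcp_pos: [589.1, 182.6, 109.0]
ee_rot: [-3.142, -0.0, -0.097]
ft_force: [-2.2, -1.0, 1.3]
gripper_width: -0.2
grip_force: 1.1
```

Emit:
send_rows --motion '[{"x": 1.5, "y": 0, "z": 0, "ax": 0, "ay": 0, "az": 0}, {"x": 3, "y": 0, "z": 0, "ax": 0, "ay": 0, "az": 0}]'

```text
time_s: 15.05
tcp_pos: [592.1, 182.3, 109.0]
ee_rot: [-3.142, -0.0, -0.097]
ft_force: [-1.8, 0.0, -0.1]
gripper_width: -0.2
grip_force: 1.1
```

u is now about 571.7, so about 5 mm should remain.

Emit:
send_rows --motion '[{"x": 1.5, "y": 0, "z": 0, "ax": 0, "ay": 0, "az": 0}, {"x": 3, "y": 0, "z": 0, "ax": 0, "ay": 0, "az": 0}]'

```text
time_s: 15.25
tcp_pos: [595.0, 182.0, 109.0]
ee_rot: [-3.142, -0.0, -0.097]
ft_force: [-2.2, -1.7, 0.7]
gripper_width: 0.3
grip_force: 1.1
```

Emit:
send_rows --motion '[{"x": 1, "y": 0, "z": 0, "ax": 0, "ay": 0, "az": 0}, {"x": 2, "y": 0, "z": 0, "ax": 0, "ay": 0, "az": 0}]'

```text
time_s: 15.45
tcp_pos: [597.0, 181.8, 109.0]
ee_rot: [-3.142, -0.0, -0.097]
ft_force: [-1.8, -1.3, 1.5]
gripper_width: 0.1
grip_force: 1.0
```

Emit:
send_rows --motion '[{"x": 1, "y": 0, "z": 0, "ax": 0, "ay": 0, "az": 0}]'

```text
time_s: 15.55
tcp_pos: [597.9, 181.7, 109.0]
ee_rot: [-3.142, -0.0, -0.097]
ft_force: [-3.2, -0.9, 2.4]
gripper_width: 0.3
grip_force: 2.4
```

Emit:
send_rows --motion '[{"x": 1, "y": 0, "z": 0, "ax": 0, "ay": 0, "az": 0}, {"x": 1, "y": 0, "z": 0, "ax": 0, "ay": 0, "az": 0}]'

```text
time_s: 15.75
tcp_pos: [598.1, 181.7, 108.9]
ee_rot: [3.141, 0.003, -0.097]
ft_force: [-5.6, -0.9, 3.9]
gripper_width: 0.2
grip_force: 3.1
```

Emit:
send_rows --motion '[{"x": 1, "y": 0, "z": 0, "ax": 0, "ay": 0, "az": 0}, {"x": 1, "y": 0, "z": 0, "ax": 0, "ay": 0, "az": 0}]'

```text
time_s: 15.95
tcp_pos: [598.3, 181.8, 108.8]
ee_rot: [3.141, 0.005, -0.096]
ft_force: [-10.6, -1.8, 6.5]
gripper_width: 0.4
grip_force: 4.9
```

Emit:
send_rows --motion '[{"x": -4, "y": 0, "z": 0, "ax": 0, "ay": 0, "az": 0}, {"x": -12, "y": 0, "z": 0, "ax": 0, "ay": 0, "az": 0}, {"x": -25, "y": 0, "z": -5, "ax": 0, "ay": 0, "az": 0}, {"x": -45, "y": 0, "z": -20, "ax": 0, "ay": 0, "az": 0}, {"x": -70, "y": 0, "z": -50, "ax": 0, "ay": 0, "az": 0}, {"x": -90, "y": 0, "z": -85, "ax": 0, "ay": 0, "az": 0}, {"x": -110, "y": -10, "z": -120, "ax": 0, "ay": 0, "az": 0}, {"x": -130, "y": -20, "z": -140, "ax": 0, "ay": 0, "az": 0}, {"x": -140, "y": -30, "z": -145, "ax": 0, "ay": 0, "az": 0}, {"x": -140, "y": -30, "z": -145, "ax": 0, "ay": 0, "az": 0}]'

```text
time_s: 16.95
tcp_pos: [462.8, 226.0, 254.3]
ee_rot: [-3.141, -0.002, -0.095]
ft_force: [-0.3, -0.2, -0.2]
gripper_width: -0.0
grip_force: 0.0
```

Run:
```python
from h import *
im=get_image('top')
cv2.imwrite("pics/t2.png",cv2.convertScaleAbs(cv2.resize(im[60:290,130:400,::-1],None,fx=2.6,fy=2.6,interpolation=cv2.INTER_CUBIC),alpha=1.4)); print(get_state()['tcp_pos'])
```

```text
[462.96624512 225.27748781 253.179948  ]
```

View pics/t2.png

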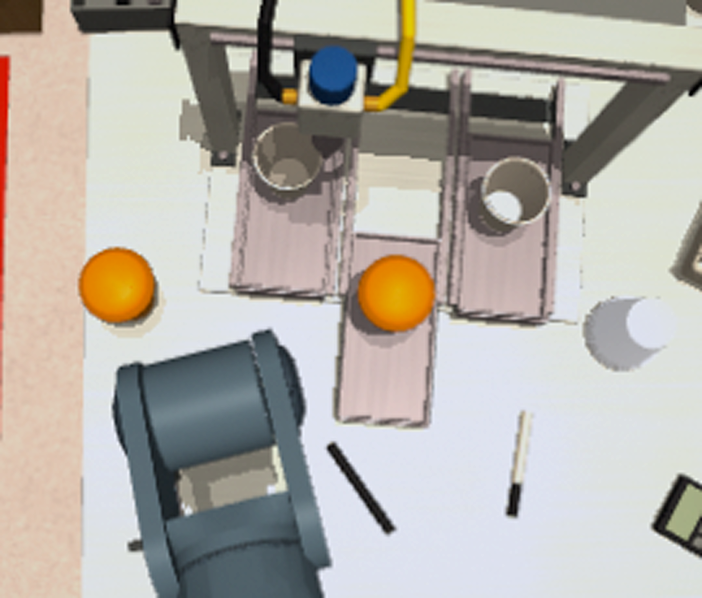

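The middle tray is out with its dome cup standing (395,292). The left tray is home with its cup standing (290,157), and the right tray is as it was. The robot is clear of everything.

```bash
python3 -c "
from workcell import *
print(hand_in())"
```

```text
the job is handed in; nothing more can be done
None
```

The job is done and handed in at about 17 s: the foam-dome tray is drawn out to its stop, the empty-cup tray is pushed fully home, and the final top view showed both cups standing with the third tray as it was.

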